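# Roll the orange sample carrier to the stop and put it on the scale

## Robot

A 6-joint arm with a two-finger parallel gripper is mounted at the origin on the work surface. World frame = base frame: x ahead of the robot, y to its left, z up, the work surface at z = 0. Lengths are in m, angles in rad, forces in N, time in s.
With the tool pointing down it reaches from about 0.425 to 0.95 m from the base axis. Payload 3.5 kg.
Tool frame: the origin (TCP) lies midway between the tips of the shut fingers; the grasp point (between the pads) lies 19 mm behind it; z points along the fingers, x is the direction in which the jaws open and shut, and the axes are right-handed (so a half turn about z gives the same grasp; the last joint's range is limited). The gripper opens to 85 mm and grips with 20 to 120 N. Pads are 22 mm wide; open, the fingers measure 114 mm over their backs; the gripper's body (76 mm by 85 mm) begins 54 mm behind the grasp point. The pads swing forward as they close: fully open they stand 13 mm farther back than shut.
Start: joints at [0.95, 0.286, 1.577, -0, 1.279, -0.15], TCP at [0.306, 0.602, 0.231] pointing down, gripper open.
Joint ranges: [-2.77, 2.77], [-0.9, 2.22], [0.21, 2.48], [-1.53, 4.67], [0.24, 2.81], [-2.84, 2.84]. Speed limits (rad/s): [2.79, 2.79, 3.14, 3.14, 3.14, 3.14].

## Interface

Orientations are given as a unit quaternion [x, y, z, w].
In Python, from plant import readout, optics, ctrl gives the robot as it stands. The module is installed in compiled form; this text tells all that it offers.
- The arm moves only by the shell command python3 -m crank 'ROWS' [OPENING] [FORCE]. ROWS is text: rows parted by semicolons, each of 6 numbers parted by spaces: the shift along the tool's x, y, z in mm, then the turn, a rotation vector about the tool's x, y, z in rad. In form: dx dy dz ax ay az; .... A call has 1 to 5 rows; each row shifts and turns the commanded pose from where the row before left it, along the tool's axes as they then stand; what a row does not reach is not made up. A row lasts 1/8 s, in which the tool goes at most 62.5 mm and 10.7 degrees, less where a joint would pass 70% of its speed; a pose out of reach is approached as far as the arm can. A call is refused whole if a number of a shift passes 62.5 or a number of a turn 0.188, either way. A call with a gripper value outside its range is refused whole. OPENING is the opening, from -1 (shut) to 1 (fully open), set as the call begins (- or left out, the last holds). The fingers move at their own pace and stop on an object; FORCE is the grip in N (left out, the last holds). Time passes only in rows, so rows that do not move let the fingers close. It gives the time, the measured TCP pose, the force and the opening at its end, in the units of the state.
- readout.get_state(): the state, without advancing time (a new reading comes with each control period).
- optics.read_camera(name): name is "scene" or "top" or "wrist"; returns the picture (384x512x3 uint8, red, green, blue); there is no depth.
- optics.calibration(name): a dict with "mtx" (3x3 intrinsics, pixels), "rvec" (rotation vector, rad) and "tvec" (3), from world to camera coordinates, as OpenCV has them; the wrist camera has in their place "tool_from_camera" (4x4, takes a point from camera to tool coordinates, whose origin is the TCP and whose axes are the tool frame's). Camera axes: x right, y down, z forward; pixel columns grow to the right and rows downward; lengths in m; the calibration is good to about 2 mm. A picture is of the moment at which its call begins: read the wrist's pose just before it. calibration takes no time and is no camera call.
- ctrl.sign_off(): hands the job in, once; it reports no verdict.
Trained networks look in the newest picture that a camera, given by its name, has taken for a name from the list of things; names that differ only in an ending like _2 or _b are one class to them, and where a whole thing is asked for, a point or a joint stands for the part that bears it (a point fixed in the world has none). Each returns a list of dicts, best first, with "p" (0 to 1); they miss things now and then, are a little off and sometimes report something else, mostly with a low value. They report only what shows in the picture. A call takes as long as a camera call.
- optics.recognise(camera, thing): "xy" ([column, row] as shares, 0 to 1, of the picture: columns of its width, rows of its height, amid what is visible of it).
The state is a dict: "time": time; "qpos": joint angles; "dq": joint speeds; "joint_efforts": joint torques, N m; "eef_pos": TCP position; "tcp_rot": TCP orientation; "contact_force": force on the tool from outside, world axes, zero at the start; "wrist_torque": the same for the moment, N m; "opening": opening from 0.0 (shut) to 1.0 (fully open).
Only numpy, scipy, OpenCV 4.12 (cv2) and the standard library are available. Lean on these libraries where they do the work, as an engineer would, in place of code of your own. Each camera call takes 0.05 s, during which the arm holds its last target.

## Task

At the sample reception bench, roll the orange carrier along its lane of the roller track, without lifting it off the rollers, until it stands against the yellow end stop. Then lift it off and set it down gently, without dropping it, upright in the middle of the scale's steel plate and let go. Leave the blue carrier in the other lane where it stands.

Things in the scene. Friction and masses are not known exactly. Their poses are not given: they have to be found in the camera images.
- orange_carrier_mid (a point): Orange lidded carrier, black handle, 0.3-0.65 kg, loose on the rollers of either lane. Point: its centre, 48 mm above the underside. Body with lid 84 mm (x) by 100 (y, along the lane) by 60 high. Handle bar 16 mm wide (x), 70 long (y), 16 high, its centre 40 mm above this point, its top 96 mm above the underside; 20 mm free between bar and lid; two 12 mm posts 29 mm either side of the middle. z up.
- blue_carrier_mid (a point): Blue sample carrier, the same in all sizes as the orange one, standing on the rollers of the other lane; not to be moved (brushing it rolls it easily). This point is its centre, 48 mm above the underside.
- track: Fixed two-lane track, 256 mm (x) by 400 (y); origin mid-length, mid-width, on the bench; z up. Lane centre lines at x = -70 and +70 mm; carriers roll towards -y. Free level rollers, 24 mm diameter, 32 mm apart, tops 55 mm above the bench, so a carrier's centre is at z = 103. A push under 1 N rolls it, and it coasts. Aluminium side rails 12 mm above the rollers leave it 6 mm of play each side.
- end_stop (a point): Yellow end stop, a rigid bar across both lanes at the track's -y end. Point: middle of the top edge of its face, midway between the lanes, 88 mm above the bench; axes as the track's. A carrier against it has its centre 50 mm from the face, 140 mm from the track's middle.
- scale_plate (a point): Middle of the top face of the bench scale's square steel plate, 150 by 150 mm, 44 mm above the bench (fixed, rigid). Axes: x and y along the plate's sides, z up. The grey scale housing is 200 mm (x) by 170 mm (y) and 34 mm high; its dark blank display lies on the -x side.

How it is judged:
On the way, in this order (a step that is already met when the one before it is completed fails the run):
1. the orange carrier is on the rollers between 20 and 100 mm beyond the middle of the track (z of orange_carrier_mid in the frame of track between 0.097 and 0.108 m and x of orange_carrier_mid in the frame of track between -0.1 and 0.1 m and y of orange_carrier_mid in the frame of track between -0.1 and -0.02 m), for 0.04 s.
2. the orange carrier stands on the rollers within 12 mm of the end stop (z of orange_carrier_mid in the frame of track between 0.097 and 0.108 m and x of orange_carrier_mid in the frame of track between -0.1 and 0.1 m and y of orange_carrier_mid in the frame of track between -0.15 and -0.128 m), for 0.2 s.
At the end, for the whole second after the job is handed in: The orange carrier stands released, upright (within 6 degrees) and at rest on the scale's plate, its centre within 20 mm of the plate's middle; the blue carrier is within 20 mm of where it was (horizontal distance between orange_carrier_mid and scale_plate below 0.02 m and z of orange_carrier_mid in the frame of scale_plate between 0.043 and 0.053 m and angle between orange_carrier_mid's own z axis and vertical below 0.1 rad and linear speed of orange_carrier below 0.02 m/s and distance of blue_carrier_mid from where it was at the start of the episode below 0.02 m); the robot touches nothing.
It fails at once if the orange carrier is lifted off the rollers over the first half of the track, before it has rolled to the stop (y of orange_carrier_mid in the frame of track between 0 and 0.25 m and x of orange_carrier_mid in the frame of track between -0.15 and 0.15 m and z of orange_carrier_mid in the frame of track above 0.115 m).
It fails at once if the blue carrier is moved by more than 20 mm (distance of blue_carrier_mid from where it was at the start of the episode above 0.02 m).
It fails at once if the orange carrier is dropped onto the scale: clear of the fingers while more than 20 mm above the plate (horizontal distance between orange_carrier_mid and scale_plate below 0.12 m and z of orange_carrier_mid in the frame of scale_plate above 0.068 m and contact force between the fingers and orange_carrier below 0.05 N).
It also fails if it takes over 45 s, if anything falls off the work surface, if the arm or the gripper's body presses on something with over 40 N, if the wrist force passes 120 N, or if a joint passes its speed limit or range.

## Working session

There is one attempt and no reset: what is moved stays moved. The work goes in short steps, Python scripts to look and compute and a shell command to move; the robot and the scene stay as the last step left them, time stands still between calls to the robot, and variables do not carry over. Pictures are saved under pics/ and viewed, and the job is handed in when it is done.

```bash
mkdir -p pics; ls
cat > h.py <<'E'
from plant import readout, optics, ctrl
import numpy as np, cv2
from scipy.spatial.transform import Rotation as R
def snap(c,n):
    im=optics.read_camera(c); cv2.imwrite(f'pics/{n}.png',im[:,:,::-1]); return im
def cam(c):
    k=optics.calibration(c); K=np.array(k['mtx'])
    if c=='wrist':
        s=readout.get_state(); T=np.eye(4); T[:3,:3]=R.from_quat(s['tcp_rot']).as_matrix(); T[:3,3]=s['eef_pos']
        M=T@np.array(k['tool_from_camera']); return K,M[:3,:3],M[:3,3]
    Rm=cv2.Rodrigues(np.array(k['rvec'],float))[0]; return K,Rm.T,-Rm.T@np.array(k['tvec']).ravel()
def toz(c,px,z):
    K,Rw,o=cam(c); d=Rw@np.linalg.inv(K)@np.array([px[0],px[1],1.]); return o+d*(z-o[2])/d[2]
def proj(c,P):
    K,Rw,o=cam(c); q=K@(Rw.T@(np.array(P)-o)); return q[:2]/q[2]
def rec(c,t):
    return [(round(d['p'],2),[round(d['xy'][0]*512,1),round(d['xy'][1]*384,1)]) for d in optics.recognise(c,t)]
E
python3 - <<'E'
from h import *
s=readout.get_state();print(s)
snap('top','t0');snap('scene','s0')
for c in('top','scene'):
    print(c,cam(c)[2])
    for t,z in(('orange_carrier_mid',.103),('blue_carrier_mid',.103),('end_stop',.088),('scale_plate',.044),('track',.055)):
        r=rec(c,t);print(t,r,[toz(c,x[1],z).round(3) for x in r])
E
```

```text
pics
{'time': 0.0, 'qpos': array([ 9.49999028e-01,  2.87175989e-01,  1.57820956e+00,  3.58366717e-06,
        1.27860617e+00, -1.49961665e-01]), 'dq': array([ 1.08724941e-03, -1.69582628e-03,  1.18865290e-03, -1.34519006e-03,
        6.39392215e-04, -8.76087773e-05]), 'joint_efforts': array([ 1.96783905e-03, -4.05980945e+01, -2.92630309e+01, -7.58227930e-05,
        5.85512214e-03,  9.26614348e-06]), 'eef_pos': array([0.30575524, 0.60102531, 0.22992267]), 'tcp_rot': array([ 8.52534452e-01,  5.22669656e-01, -1.10550325e-03,  4.65561333e-04]), 'contact_force': array([ 0.45620506,  1.37965726, -0.01745911]), 'wrist_torque': array([ 0.00427817, -0.01921319,  0.00578893]), 'opening': 1.0024755679433355}
top [ 0.32785595 -0.05707744  1.18246876]
orange_carrier_mid [(0.6, [160.7, 157.3])] [array([0.623, 0.195, 0.103])]
blue_carrier_mid [(0.62, [159.7, 222.4])] [array([0.473, 0.171, 0.103])]
end_stop [(0.89, [219.0, 198.6])] [array([0.549, 0.049, 0.088])]
scale_plate [(0.91, [371.3, 251.1])] [array([ 0.483, -0.317,  0.044])]
track [(0.86, [221.8, 196.9])] [array([0.56 , 0.047, 0.055])]
scene [ 0.95056163 -0.0169413   0.75049151]
orange_carrier_mid [(0.62, [389.8, 239.0])] [array([0.63 , 0.207, 0.103])]
blue_carrier_mid [(0.79, [370.6, 175.8])] [array([0.489, 0.176, 0.103])]
end_stop [(0.82, [307.5, 214.0])] [array([0.588, 0.051, 0.088])]
scale_plate [(0.56, [147.0, 177.5])] [array([ 0.516, -0.31 ,  0.044])]
track [(0.76, [304.8, 214.2])] [array([0.571, 0.049, 0.055])]
```

View pics/t0.png

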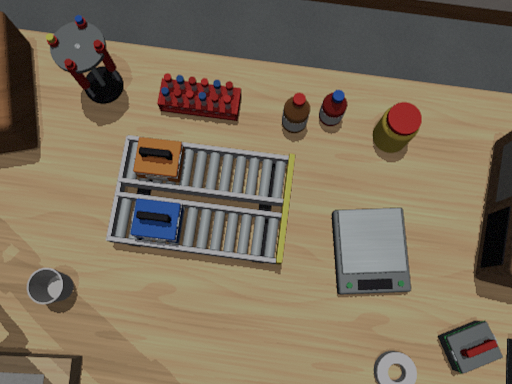

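View pics/s0.png

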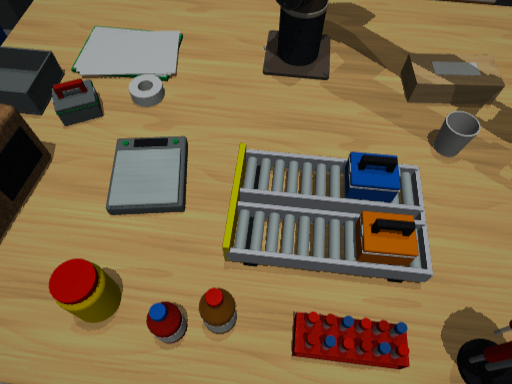

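Run:
```python
import cv2,numpy as np
im=cv2.imread('pics/t0.png')
a=im[125:270,95:305];cv2.imwrite('pics/t0a.png',cv2.resize(a,None,fx=3.8,fy=3.8,interpolation=cv2.INTER_CUBIC))
b=im[195:305,320:425];cv2.imwrite('pics/t0b.png',cv2.resize(b,None,fx=5,fy=5,interpolation=cv2.INTER_CUBIC))
from h import *
hsv=cv2.cvtColor(im,cv2.COLOR_BGR2HSV)
y=cv2.inRange(hsv,(25,120,80),(35,255,255));y[:, :270]=0;y[:,300:]=0;y[:140]=0
p=np.argwhere(y)[:,::-1].astype(np.float32);print(len(p),cv2.minAreaRect(p))
q=cv2.boxPoints(cv2.minAreaRect(p));print([toz('top',v,.088).round(3) for v in q])
for n,(r0,r1,c0,c1) in dict(o=(144,166,137,176),b=(208,230,133,176)).items():
    g=hsv[r0:r1,c0:c1,2]<45
    p=np.argwhere(g)[:,::-1].astype(np.float32)+[c0,r0];rc=cv2.minAreaRect(p.astype(np.float32));print(n,len(p),rc,[toz('top',v,.151).round(3) for v in cv2.boxPoints(rc)],toz('top',p.mean(0),.147))
w=cv2.inRange(hsv,(0,0,130),(179,40,255));w[:,:330]=0;w[:,410:]=0;w[:200]=0;w[275:]=0
p=np.argwhere(w)[:,::-1].astype(np.float32);rc=cv2.minAreaRect(p);print(rc,[toz('top',v,.044).round(3) for v in cv2.boxPoints(rc)])
```

```text
682 ((284.95977783203125, 207.99505615234375), (6.360655784606934, 109.14399719238281), 6.981058120727539)
[array([ 0.424, -0.097,  0.088]), array([ 0.678, -0.095,  0.088]), array([ 0.678, -0.11 ,  0.088]), array([ 0.424, -0.111,  0.088])]
o 254 ((155.1072998046875, 153.070068359375), (32.93532943725586, 8.826056480407715), 6.581944942474365) [array([0.607, 0.234, 0.151]), array([0.627, 0.235, 0.151]), array([0.628, 0.162, 0.151]), array([0.608, 0.161, 0.151])] [0.61954086 0.19919311 0.147     ]
b 240 ((153.43211364746094, 216.58831787109375), (33.69948959350586, 7.641607761383057), 6.581944942474365) [array([0.468, 0.212, 0.151]), array([0.485, 0.213, 0.151]), array([0.487, 0.14 , 0.151]), array([0.47 , 0.139, 0.151])] [0.47822548 0.17748552 0.147     ]
((372.20135498046875, 240.01991271972656), (64.19084167480469, 63.72520446777344), 86.18592071533203) [array([ 0.57 , -0.231,  0.044]), array([ 0.601, -0.38 ,  0.044]), array([ 0.451, -0.401,  0.044]), array([ 0.421, -0.256,  0.044])]
```

View pics/t0a.png

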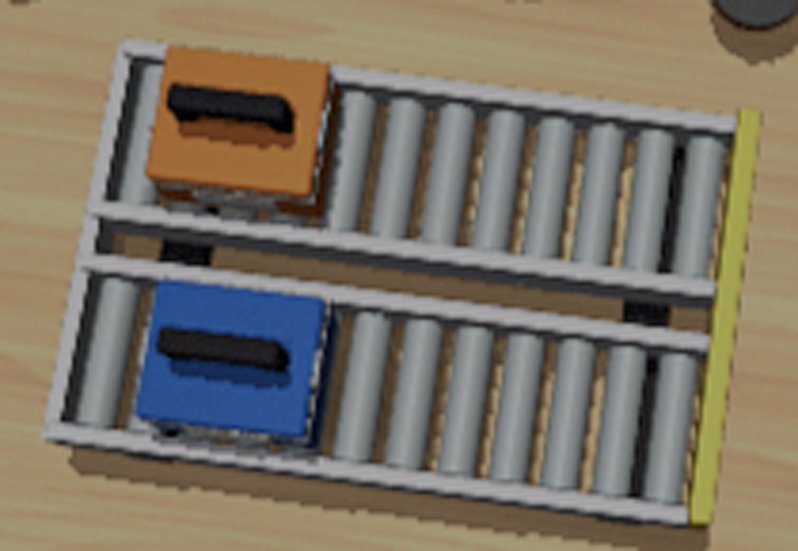

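View pics/t0b.png

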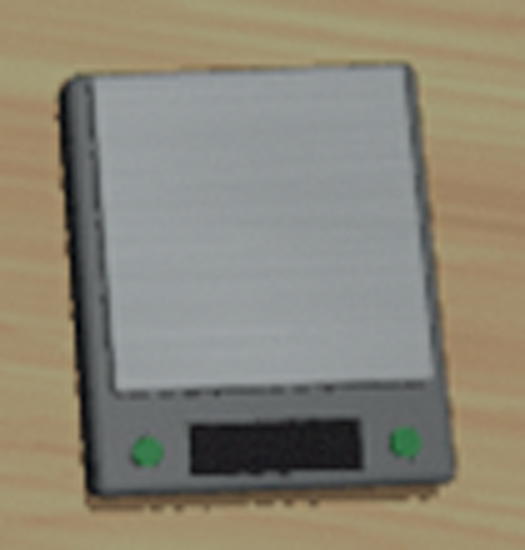

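Run:
```python
from h import *
for v in[(339,210.6),(401,208),(406.4,270.6),(343,273)]: print(toz('top',v,.044).round(4))
print(np.mean([toz('top',v,.044) for v in[(339,210.6),(401,208),(406.4,270.6),(343,273)]],0))
for n,v,z in[('mixer',(80,48),.2),('mixbase',(104,86),0),('box',(20,80),.05),('rack',(200,100),.05),('cup',(50,287),.08)]: print(n,toz('top',v,z).round(3))
s=readout.get_state();Rm=R.from_quat(s['tcp_rot']).as_matrix();print(Rm.round(3))
d=Rm.T@(np.array([.621,.198,.231])-s['eef_pos']);print(d*1000)
print(R.from_matrix(Rm.T@np.diag([1,-1,-1])).as_rotvec())
```

```text
[ 0.5686 -0.2328  0.044 ]
[ 0.5954 -0.3783  0.044 ]
[ 0.4497 -0.402   0.044 ]
[ 0.4238 -0.257   0.044 ]
[ 0.50939269 -0.31751308  0.044     ]
mixer [0.818 0.393 0.2  ]
mixbase [0.82 0.4  0.  ]
box [0.786 0.591 0.05 ]
rack [0.797 0.138 0.05 ]
cup [0.3  0.39 0.08]
[[ 0.454  0.891  0.   ]
 [ 0.891 -0.454  0.   ]
 [ 0.    -0.    -1.   ]]
[-2.16856791e+02  4.63666169e+02  3.43107866e-01]
[-2.53157296e-05 -3.92964589e-05  1.10001186e+00]
```

```bash
python3 -m crank '-24 51 0 0 0 0; -24 51 0 0 0 0; -24 51 0 0 0 0; -24 51 0 0 0 0; -24 51 0 0 0 0' 1 20; python3 -m crank '-24 51 0 0 0 0; -24 51 0 0 0 0; -24 51 0 0 0 0; -24 51 0 0 0 0; 0 0 0 0 0 0.18'; python3 -m crank '0 0 0 0 0 0.184; 0 0 0 0 0 0.184; 0 0 0 0 0 0.184; 0 0 0 0 0 0.184; 0 0 0 0 0 0.184'; python3 -m crank '0 0 0 0 0 0'
python3 - <<'E'
from h import *
snap('wrist','w1')
s=readout.get_state();Rm=R.from_quat(s['tcp_rot']).as_matrix();print(Rm.round(3),s['eef_pos'])
r=rec('wrist','orange_carrier_mid');print(r)
print([toz('wrist',x[1],.12) for x in r])
print(proj('wrist',[.62,.198,.151]))
E
```

```text
time: 1.23
eef_pos: [0.4799, 0.3775, 0.2317]
tcp_rot: [0.852, 0.523, 0.0, -0.0]
contact_force: [0.6, 0.2, 0.4]
opening: 1.003
time: 1.85
eef_pos: [0.6195, 0.1972, 0.2313]
tcp_rot: [0.898, 0.44, 0.0, 0.0]
contact_force: [-0.3, -0.5, -0.4]
opening: 0.999
time: 2.48
eef_pos: [0.6173, 0.2009, 0.2314]
tcp_rot: [1.0, -0.003, 0.0, -0.0]
contact_force: [0.2, -0.5, -1.0]
opening: 1.001
time: 2.6
eef_pos: [0.6172, 0.2009, 0.2314]
tcp_rot: [1.0, 0.001, 0.0, 0.0]
contact_force: [0.0, 0.7, 0.3]
opening: 1.004
[[ 1.     0.003  0.   ]
 [ 0.003 -1.     0.   ]
 [ 0.    -0.    -1.   ]] [0.61724359 0.20087581 0.23139268]
[(0.64, [255.7, 172.8])]
[array([0.62229432, 0.21051169, 0.12      ])]
[253.02002401 200.76606251]
```

View pics/w1.png

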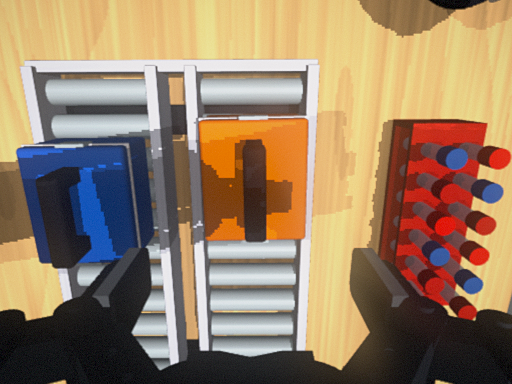

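Run:
```python
from h import *
for v in [(255.5,140),(255.5,240),(255.5,190)]: print(toz('wrist',v,.151).round(4),toz('wrist',v,.135).round(4))
for v in[(198,180),(308,180)]:print(toz('wrist',v,.115))
print(toz('wrist',(390,200),.06))
import cv2
im=cv2.imread('pics/w1.png');cv2.imwrite('pics/w1a.png',cv2.resize(im[100:260,180:330],None,fx=3.7,fy=3.7))
```

```text
[0.6214 0.2403 0.151 ] [0.6217 0.238  0.135 ]
[0.6219 0.1682 0.151 ] [0.6222 0.1608 0.135 ]
[0.6217 0.2058 0.151 ] [0.622  0.2011 0.135 ]
[0.57663289 0.20333674 0.115     ]
[0.66394452 0.20351032 0.115     ]
[0.75501159 0.16888537 0.06      ]
```

View pics/w1a.png

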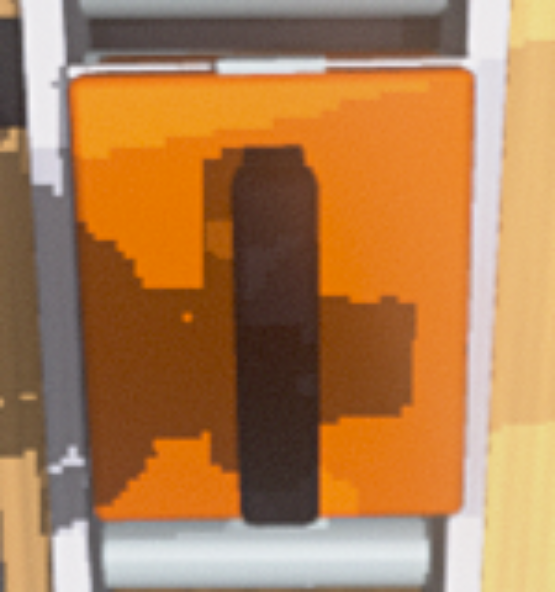

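```bash
python3 -m crank '4 0 25 0 0 0; 0 0 25 0 0 0; 0 0 25 0 0 0; 0 0 20 0 0 0; 0 0 9 0 0 0'; python3 -m crank '0 0 0 0 0 0; 0 0 0 0 0 0'
python3 - <<'E'
from h import *
snap('wrist','w2');snap('scene','s2')
print(readout.get_state()['eef_pos'])
E
```

```text
time: 3.32
eef_pos: [0.6206, 0.2008, 0.1257]
tcp_rot: [1.0, 0.0, -0.001, 0.0]
contact_force: [0.7, 0.5, 1.6]
opening: 1.003
time: 3.58
eef_pos: [0.6221, 0.201, 0.1286]
tcp_rot: [1.0, 0.0, 0.001, -0.0]
contact_force: [-0.4, 0.0, 0.5]
opening: 1.002
[0.62202721 0.20100924 0.12872198]
```

View pics/w2.png

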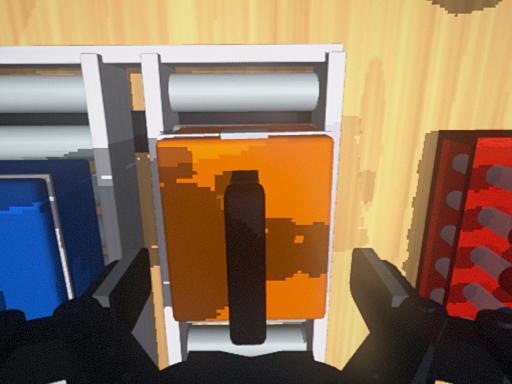

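View pics/s2.png

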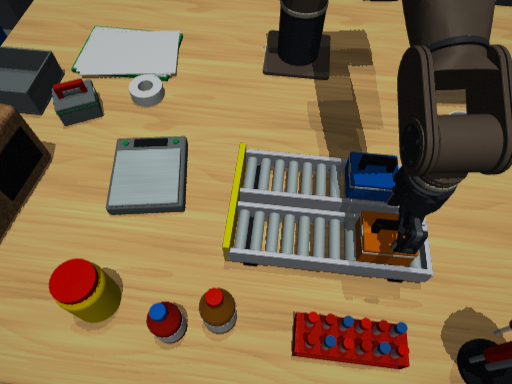

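```bash
python3 -m crank '-1.5 0 0 0 0 0; 0 0 0 0 0 0; 0 0 0 0 0 0; 0 0 0 0 0 0; 0 0 0 0 0 0' -1 20;python3 -m crank '0 0 0 0 0 0; 0 0 0 0 0 0; 0 0 0 0 0 0'
python3 - <<'E'
from h import *
snap('wrist','w3');snap('scene','s3')
E
```

```text
time: 4.3
eef_pos: [0.6199, 0.2009, 0.1274]
tcp_rot: [1.0, -0.0, 0.0, -0.0]
contact_force: [1.7, 0.4, -0.4]
opening: 0.182
time: 4.68
eef_pos: [0.6198, 0.2009, 0.1273]
tcp_rot: [1.0, -0.0, 0.0, -0.0]
contact_force: [1.3, 0.2, 0.4]
opening: 0.183
```

View pics/w3.png

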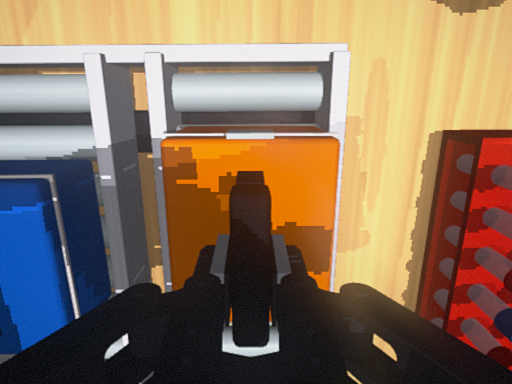

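```bash
python3 -m crank '0 10 0 0 0 0; 0 20 0 0 0 0; 0 20 0 0 0 0; 0 20 0 0 0 0; 0 20 0 0 0 0';python3 -m crank '0 20 0 0 0 0; 0 20 0 0 0 0; 0 20 0 0 0 0; 0 20 0 0 0 0; 0 10 0 0 0 0';python3 -m crank '0 10 0 0 0 0; 0 10 0 0 0 0; 0 10 0 0 0 0; 0 5 0 0 0 0; 0 0 0 0 0 0'
python3 - <<'E'
from h import *
snap('wrist','w4');snap('scene','s4');snap('top','t4')
print(readout.get_state()['eef_pos'])
E
```

```text
time: 5.4
eef_pos: [0.6199, 0.109, 0.1274]
tcp_rot: [1.0, -0.0, 0.0, 0.0]
contact_force: [2.2, 0.1, 0.3]
opening: 0.181
time: 6.02
eef_pos: [0.6197, 0.0194, 0.1274]
tcp_rot: [1.0, -0.001, -0.0, 0.0]
contact_force: [1.8, -0.9, -0.3]
opening: 0.183
time: 6.65
eef_pos: [0.6198, -0.0146, 0.1274]
tcp_rot: [1.0, -0.0, 0.0, 0.0]
contact_force: [1.5, 0.0, 0.6]
opening: 0.185
[ 0.61980003 -0.01396982  0.1274117 ]
```

View pics/s4.png

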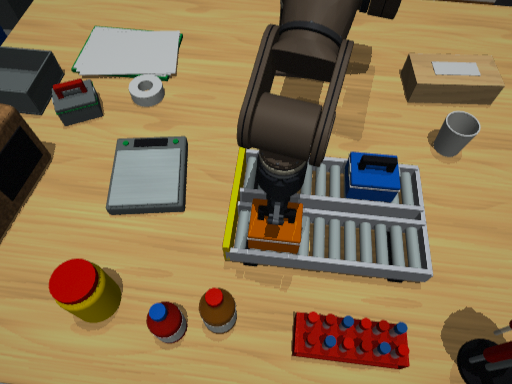

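View pics/t4.png

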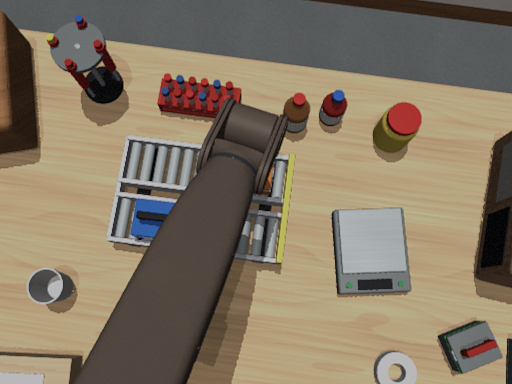

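Held and rolling; blue undisturbed. The gap to the stop is about 30 mm, so I'll go on slowly, watching the force.

```bash
python3 -m crank '0 8 0 0 0 0; 0 8 0 0 0 0; 0 5 0 0 0 0; 0 3 0 0 0 0; 0 0 0 0 0 0';python3 -m crank '0 3 0 0 0 0; 0 3 0 0 0 0; 0 0 0 0 0 0'
python3 - <<'E'
from h import *
snap('scene','s5')
import cv2
im=cv2.imread('pics/s5.png');cv2.imwrite('pics/s5a.png',cv2.resize(im[140:280,210:350],None,fx=4.2,fy=4.2))
E
```

```text
time: 7.42
eef_pos: [0.6198, -0.0386, 0.1274]
tcp_rot: [1.0, -0.0, 0.0, 0.0]
contact_force: [2.3, -0.6, 0.8]
opening: 0.18
time: 7.8
eef_pos: [0.6198, -0.0444, 0.1274]
tcp_rot: [1.0, -0.0, 0.0, 0.0]
contact_force: [1.8, -0.6, 0.1]
opening: 0.186
```

View pics/s5a.png

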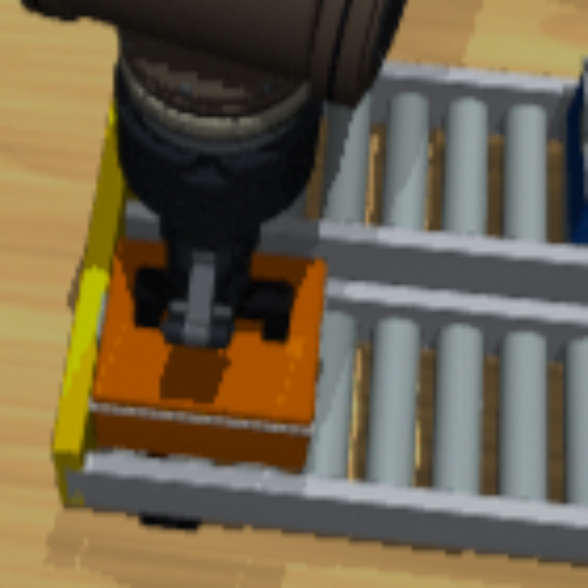

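Nearly at the stop, with a few mm left. I'll push on to contact.

```bash
python3 -m crank '0 2 0 0 0 0; 0 2 0 0 0 0; 0 0 0 0 0 0';python3 -m crank '0 2 0 0 0 0; 0 0 0 0 0 0';python3 -m crank '0 2 0 0 0 0; 0 0 0 0 0 0'
```

```text
time: 8.22
eef_pos: [0.6197, -0.0475, 0.1274]
tcp_rot: [1.0, 0.0, -0.0, -0.001]
contact_force: [2.0, 3.0, 2.0]
opening: 0.181
time: 8.48
eef_pos: [0.6197, -0.048, 0.1277]
tcp_rot: [1.0, -0.0, -0.0, -0.002]
contact_force: [1.7, 7.0, 2.7]
opening: 0.185
time: 8.72
eef_pos: [0.6197, -0.049, 0.1281]
tcp_rot: [1.0, -0.0, -0.0, -0.003]
contact_force: [0.6, 10.1, 5.6]
opening: 0.183
```

```bash
python3 -m crank '0 -3 0 0 0 0; 0 0 0 0 0 0; 0 0 0 0 0 0' -1 60;python3 -m crank '0 0 -5 0 0 0; 0 0 -10 0 0 0; 0 0 -15 0 0 0; 0 0 -20 0 0 0; 0 0 -20 0 0 0';python3 -m crank '0 0 -10 0 0 0; 0 0 0 0 0 0'
python3 - <<'E'
from h import *
snap('scene','s6');snap('wrist','w6')
E
```

```text
time: 9.1
eef_pos: [0.6197, -0.0484, 0.1278]
tcp_rot: [1.0, 0.0, -0.0, -0.001]
contact_force: [0.6, 5.8, 5.3]
opening: 0.174
time: 9.72
eef_pos: [0.6202, -0.05, 0.1998]
tcp_rot: [1.0, -0.0, 0.001, 0.001]
contact_force: [-0.2, 0.0, -3.1]
opening: 0.173
time: 9.98
eef_pos: [0.6205, -0.0495, 0.2092]
tcp_rot: [1.0, -0.0, 0.002, 0.001]
contact_force: [0.2, 0.2, -3.9]
opening: 0.172
```

View pics/s6.png

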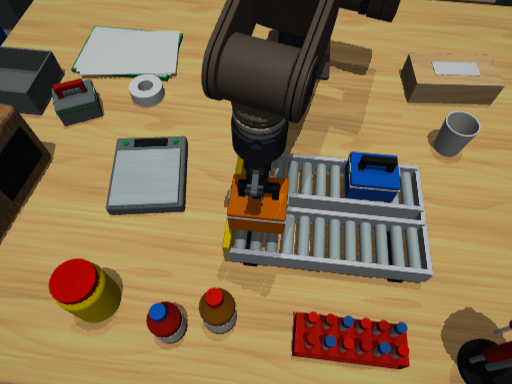

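View pics/w6.png

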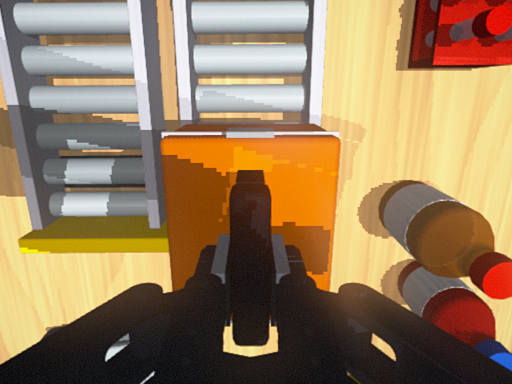

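```bash
python3 -m crank '-7 17 0 0 0 0; -14 33 0 0 0 0; -14 33 0 0 0 0; -14 33 0 0 0 0; -14 33 0 0 0 0';python3 -m crank '-14 33 0 0 0 0; -14 33 0 0 0 0; -13 33 0 0 0 0; -7 19 0 0 0 0; 0 0 0 0 0 0';python3 -m crank '0 0 0 0 0 0'
python3 - <<'E'
from h import *
snap('scene','s7');snap('wrist','w7')
cs=[( .5686,-.2328,.044),(.5954,-.3783,.044),(.4497,-.402,.044),(.4238,-.257,.044)]
im=cv2.imread('pics/s7.png')
im=cv2.resize(im[90:260,70:270],None,fx=4,fy=4,fy_=0) if 0 else cv2.resize(im[90:260,70:270],None,fx=3.5,fy=3.5)
for P in cs:
    p=(proj('scene',P)-[70,90]+.5)*3.5; cv2.circle(im,tuple(int(v) for v in p),3,(0,0,255),1)
cv2.imwrite('pics/s7a.png',im)
print(readout.get_state()['eef_pos'])
E
```

```text
time: 10.7
eef_pos: [0.5552, -0.1999, 0.2063]
tcp_rot: [1.0, -0.0, -0.001, -0.0]
contact_force: [0.2, -0.5, -3.2]
opening: 0.175
time: 11.32
eef_pos: [0.5078, -0.3173, 0.2068]
tcp_rot: [1.0, -0.001, -0.0, -0.0]
contact_force: [0.4, 0.5, -4.1]
opening: 0.174
time: 11.45
eef_pos: [0.5088, -0.3154, 0.207]
tcp_rot: [1.0, 0.0, -0.0, -0.001]
contact_force: [-0.3, 0.6, -2.6]
opening: 0.172
[ 0.50908982 -0.31503748  0.20717226]
```

View pics/s7a.png

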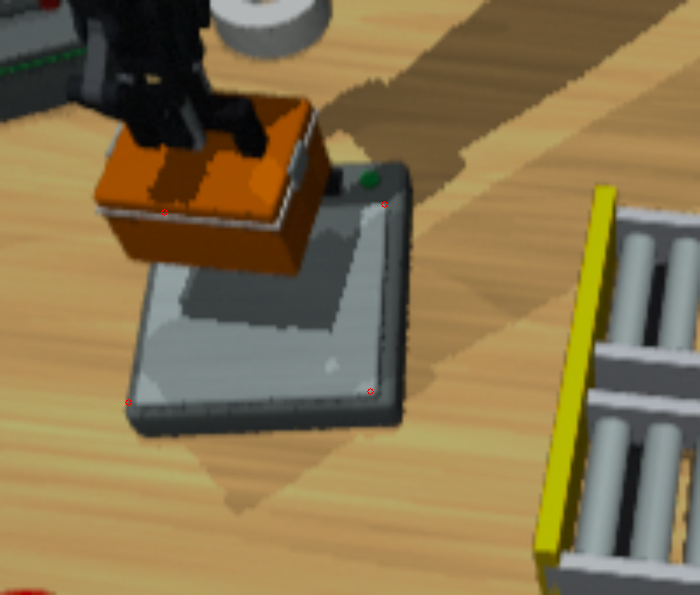

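View pics/w7.png

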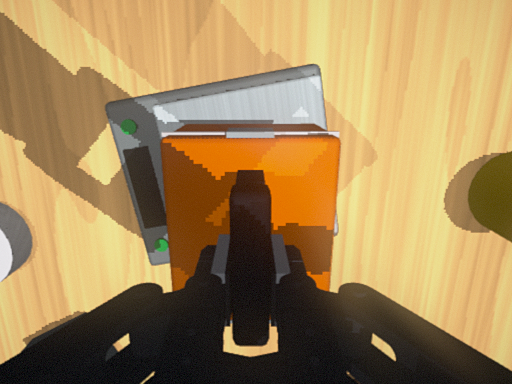

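```bash
python3 -m crank '0 0 15 0 0 0; 0 0 25 0 0 0; 0 0 20 0 0 0; 0 0 15 0 0 0; 0 0 4 0 0 0';python3 -m crank '0 0 0 0 0 0; 0 0 3 0 0 0; 0 0 2 0 0 0; 0 0 1 0 0 0; 0 0 0 0 0 0';python3 -m crank '0 0 1 0 0 0; 0 0 1 0 0 0; 0 0 0 0 0 0'
```

```text
time: 12.18
eef_pos: [0.5081, -0.3155, 0.1265]
tcp_rot: [1.0, 0.0, -0.001, -0.001]
contact_force: [-0.0, -0.1, -3.5]
opening: 0.172
time: 12.8
eef_pos: [0.5087, -0.3161, 0.1223]
tcp_rot: [1.0, -0.0, 0.0, 0.0]
contact_force: [-0.5, 0.1, -2.0]
opening: 0.172
time: 13.18
eef_pos: [0.5087, -0.3161, 0.1202]
tcp_rot: [1.0, 0.0, -0.0, -0.0]
contact_force: [0.1, 0.3, -3.5]
opening: 0.174
```

```bash
python3 -m crank '0 0 1 0 0 0; 0 0 1 0 0 0; 0 0 0 0 0 0';python3 -m crank '0 0 1 0 0 0; 0 0 0 0 0 0; 0 0 0 0 0 0';python3 -m crank '0 0 1 0 0 0; 0 0 0 0 0 0; 0 0 0 0 0 0'
```

```text
time: 13.55
eef_pos: [0.5087, -0.3161, 0.1182]
tcp_rot: [1.0, 0.0, -0.0, -0.0]
contact_force: [-0.1, 0.2, -3.6]
opening: 0.17
time: 13.92
eef_pos: [0.5087, -0.3161, 0.1173]
tcp_rot: [1.0, 0.0, -0.0, 0.0]
contact_force: [0.4, -0.8, -2.5]
opening: 0.175
time: 14.3
eef_pos: [0.509, -0.3161, 0.117]
tcp_rot: [1.0, 0.0, 0.0, 0.0]
contact_force: [-1.0, 3.0, 1.2]
opening: 0.172
```

Run:
```python
from h import *
snap('scene','s8')
im=cv2.imread('pics/s8.png');cv2.imwrite('pics/s8a.png',cv2.resize(im[90:260,70:270],None,fx=3.5,fy=3.5))
```

```text
(no output)
```

View pics/s8a.png

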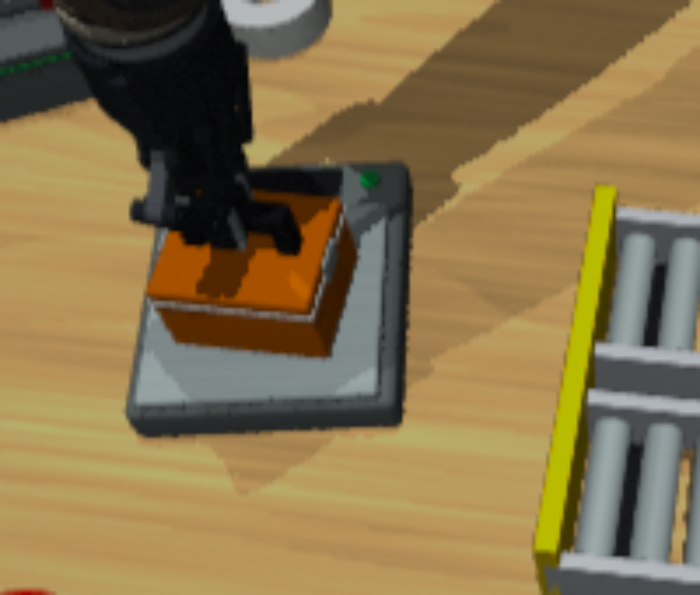

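```bash
python3 -m crank '0 0 0 0 0 0; 0 0 0 0 0 0; 0 0 0 0 0 0; 0 0 0 0 0 0; 0 0 0 0 0 0' 0.5; python3 -m crank '0 0 -5 0 0 0; 0 0 -15 0 0 0; 0 0 -20 0 0 0; 0 0 -30 0 0 0; 0 0 -30 0 0 0';python3 -m crank '-20 -40 0 0 0 0; -20 -50 0 0 0 0; 0 -50 0 0 0 0; 0 -50 0 0 0 0; 0 0 0 0 0 0'
python3 - <<'E'
from h import *
snap('scene','s9');snap('top','t9')
im=cv2.imread('pics/s9.png');cv2.imwrite('pics/s9a.png',cv2.resize(im,None,fx=1.5,fy=1.5))
im=cv2.imread('pics/t9.png');hsv=cv2.cvtColor(im,cv2.COLOR_BGR2HSV)
cv2.imwrite('pics/t9a.png',cv2.resize(im,None,fx=1.5,fy=1.5))
for c in('top','scene'):
    for t,z in(('orange_carrier_mid',.092),('blue_carrier_mid',.103)):
        r=rec(c,t);print(c,t,r,[toz(c,x[1],z).round(3) for x in r])
E
```

```text
time: 14.98
eef_pos: [0.5087, -0.3162, 0.1163]
tcp_rot: [1.0, 0.0, 0.0, 0.0]
contact_force: [-0.8, -0.2, -0.2]
opening: 0.748
time: 15.6
eef_pos: [0.509, -0.3164, 0.2192]
tcp_rot: [1.0, 0.0, 0.001, 0.001]
contact_force: [0.1, -0.7, 0.5]
opening: 0.751
time: 16.23
eef_pos: [0.4689, -0.1237, 0.2182]
tcp_rot: [1.0, 0.002, 0.001, 0.0]
contact_force: [0.2, -1.3, 1.1]
opening: 0.75
top orange_carrier_mid [(0.68, [375.6, 235.5])] [array([ 0.513, -0.313,  0.092])]
top blue_carrier_mid [] []
scene orange_carrier_mid [(0.78, [143.3, 167.1])] [array([ 0.52 , -0.305,  0.092])]
scene blue_carrier_mid [(0.81, [371.6, 175.7]), (0.3, [155.7, 192.1])] [array([0.488, 0.178, 0.103]), array([ 0.585, -0.259,  0.103])]
```

View pics/s9a.png

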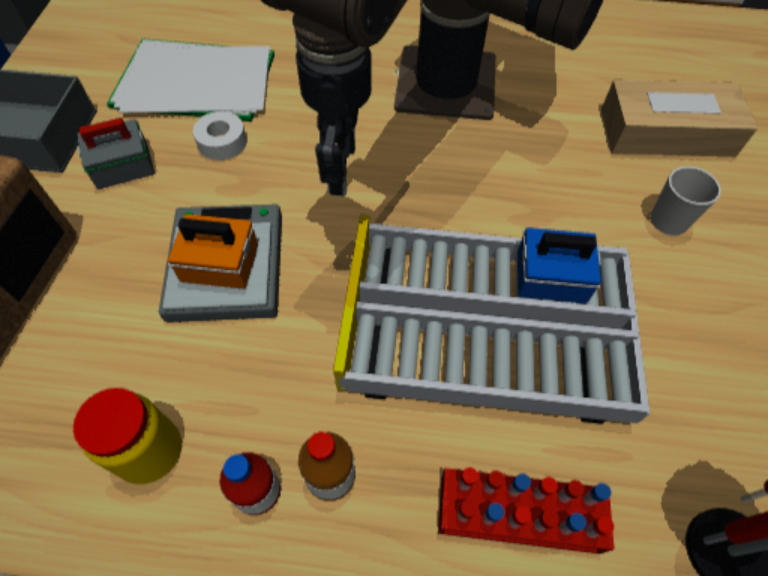

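View pics/t9a.png

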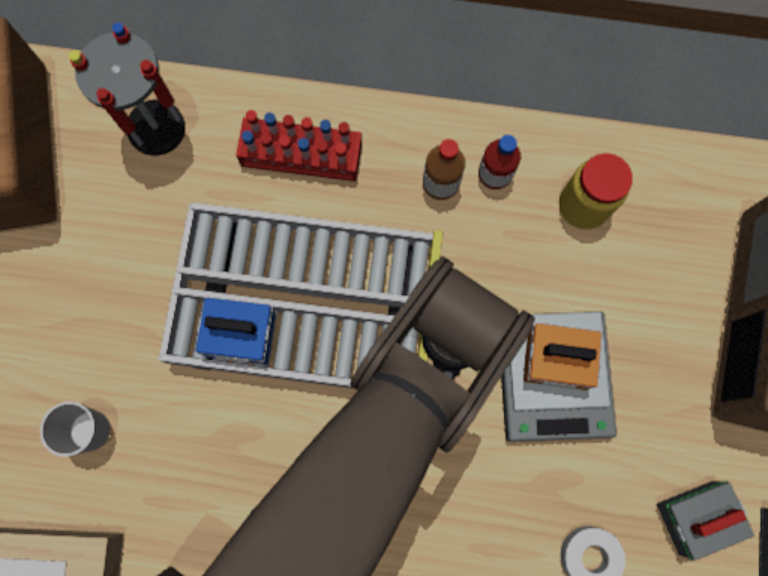

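Run:
```python
from h import *
print(toz('top',(379.7,234.7),.140), toz('top',(153.4,216.6),.147))
s=readout.get_state();print(s['time'],s['contact_force'],abs(s['dq']).max())
print(ctrl.sign_off())
```

```text
[ 0.50799895 -0.31020301  0.14      ] [0.47803768 0.17706029 0.147     ]
16.525 [0.14212557 0.07133122 0.09003398] 0.005521999614550808
the job is handed in; nothing more can be done
None
```

I rolled the orange carrier to the end stop and placed it on the scale. The job was handed in at about 16.5 s, and no verdict was reported.

- **Rolling:** I gripped the carrier lightly by the handle and rolled it along its lane at constant height. It met the yellow stop at about y = -0.047, where the force along the lane rose from near 0 to about 10 N.
- **Placing:** I backed off slightly, gripped harder, lifted it clear and lowered it onto the plate in 1 mm steps. When it touched down, the vertical force changed from -3.5 N to about +1 N. I then let go and moved the arm clear.

**Last checks:**
- **Position on the plate:** The top picture puts the handle centre at (0.508, -0.310), against the plate middle I measured at (0.509, -0.317). That is about 7 mm off, within the 20 mm allowed. The scene network's estimate was (0.520, -0.305), about 16 mm off. I trust it less because it marks the middle of what is visible from an angle.
- **Upright and released:** In the last pictures the carrier stands upright on the plate with the arm clear of it, and the force on the tool was near zero.
- **Blue carrier:** The scene network puts it within about 2 mm of where it started, and both pictures show it unmoved. The top network missed it in the last picture. My handle reading there matches the start, but I took it near the starting pixel rather than measuring it afresh.

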